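Close the tube coupler for the mosaic stand

ROBOT

A 6-joint arm with a two-finger parallel gripper is mounted at the origin on the work surface. World frame = base frame: x ahead of the robot, y to its left, z up, the work surface at z = 0. Lengths are in m, angles in rad, forces in N, time in s.
With the tool pointing down it reaches from about 0.25 to 0.775 m from the base axis. Payload 4 kg.
Tool frame: the origin (TCP) lies on the centre line of the jaws, within the pads' length; the fingertips stand 22 mm ahead of it and the grasp point (between the pads) lies 3 mm ahead of it; z points along the fingers, y is the direction in which the jaws open and shut (so a half turn about z gives the same grasp; the last joint's range is limited). The gripper opens to 94 mm and grips with 3 to 60 N. Pads are 16 mm wide; open, the fingers measure 119 mm over their backs; the gripper's body (75 mm by 177 mm) begins 78 mm behind the grasp point.
Start: joints at [-1.371, 0.087, 1.371, -0, 1.684, -0.103], TCP at [0.164, -0.525, 0.228] pointing down, gripper open.
Joint ranges: [-3.1, 3.1], [-0.76, 2.03], [0.27, 2.55], [-1.08, 4.22], [0.17, 2.65], [-2.57, 2.57]. Speed limits (rad/s): [2.79, 2.79, 3.14, 3.14, 3.14, 3.14].

INTERFACE

Orientations are given as [roll, pitch, yaw] about the fixed x, y, z axes, in that order (R = Rz(yaw) Ry(pitch) Rx(roll)).
In Python, from bench import robot gives the robot as it stands. The module is installed in compiled form; this text tells all that it offers.
- The arm moves only by the shell command python3 -m inch 'ROWS'. ROWS is JSON, a list of rows, each an object with "linear": the shift along the world's x, y, z scaled (see below), a list of three; "twist": the turn about the world's z scaled (see below); "gripper": the opening, from 0 (shut) to 1 (fully open). In form: [{"linear": [x, y, z], "twist": twist, "gripper": gripper}, ...]. A call has 1 to 10 rows; each row is the pose to reach, as a shift and turn from the pose commanded when the call began; what a row does not reach only later rows make up. The controller multiplies each number of a shift by 0.1 m and each number of a turn by 60 degrees. A row lasts 1/12 s, in which the tool goes at most 41.7 mm and 7.16 degrees, less where a joint would pass 70% of its speed; a pose out of reach is approached as far as the arm can. A call with a number of a shift or a turn outside -1 to 1 is refused whole. A call with a gripper value outside its range is refused whole. The fingers move at their own pace and stop on an object; the grip force is fixed at half the most. Time passes only in rows, so rows that repeat a pose let the fingers close. It gives the time, the measured TCP pose, the force and the opening at its end, in the units of the state.
- robot.get_obs(): the state, without advancing time (a new reading comes with each control period).
- robot.snapshot(name): name is "scene" or "top" or "wrist"; returns a dict with "image" (420x560x3 uint8, red, green, blue), "depth" (420x560 float32, m along the optical axis (not along the pixel's ray), 0 where there is no reading), "mtx" (3x3 intrinsics, pixels), "rvec" (rotation vector, rad) and "tvec" (3), from world to camera coordinates, as OpenCV has them; the wrist camera has in their place "hand_eye" (4x4, takes a point from camera to tool coordinates, whose origin is the TCP and whose axes are the flange's). Camera axes: x right, y down, z forward; pixel columns grow to the right and rows downward; lengths in m; the calibration is good to about 2 mm. A picture is of the moment at which its call begins: read the wrist's pose just before it.
- robot.close_job(): hands the job in, once; it reports no verdict.
The state is a dict: "time": time; "joint_positions": joint angles; "qvel": joint speeds; "joint_torque": joint torques, N m; "tool_pos": TCP position; "ee_rot": TCP orientation; "wrist_force": force on the tool from outside, world axes, zero at the start; "wrist_torque": the same for the moment, N m; "width": finger opening in m.
Only numpy, scipy, OpenCV 4.12 (cv2) and the standard library are available. Lean on these libraries where they do the work, as an engineer would, in place of code of your own. Each camera call takes 0.05 s, during which the arm holds its last target.

TASK

Two open tube couplers stand on the table, and one of them has a tube lying in it. Swing that coupler's hinged flap over the tube until it is fully shut, then swing its bolt upright into the slot in the flap's lip, and let go. Leave the empty coupler as it is and do not shove the jar of bottle caps about.

Things in the scene. Friction and masses are not known exactly. Their poses are not given: they have to be found in the camera images.
- coupler: Steel tube coupler on a plywood block (150x110x40 mm) fixed to the table; a bare aluminium tube (48 mm diameter, 200 long along y, axis at z 85) lies in it. Origin: centre of the block's underside, z up. Flap hinge axis parallel to y at x +36, z 85 mm; bolt pivot parallel to y at x -52, z 60 mm. Coupler is 46 mm wide along y, centred at y 0.
- flap (a joint): Angle (rad) of the hinged upper half, a steel half-shell with a slotted lip. 0: shut over the tube (a stop); grows as it opens; starts at 1.4 to 1.9 (1.57: upright, lip on top; more leans to the coupler's +x). Stiff hinge, about 0.18 N m: it stays where left. Shut, its crown is 116 mm above the table; its lip is level, top at 95 mm, from x -30 to -68 mm of the coupler.
- flap_lip (a point): Point on the lip's outer face (upper face when shut), mid width, in the slot between two 15 mm wide prongs. Shut, it lies at x -56, z 95 mm of the coupler: 92 mm from the hinge axis, 10 mm above it. Lip 10 mm thick, its end 104 mm from the hinge axis; slot 15 mm wide, 26 deep, open at the end. z axis points out of the outer face.
- bolt (a joint): Angle (rad) of the swing bolt about its pivot. 0: upright, in the slot of the shut flap (a stop); grows as it leans out to the coupler's -x side; starts at 0.75 to 1.1. Stiff pivot, about 0.1 N m: it stays where it is left.
- bolt_end (a point): Centre of the free end of the swing bolt (steel, 12 mm diameter), 95 mm from the pivot. Its nut (27 mm across) sits 39 to 54 mm from the pivot; the outer 41 mm is bare thread, good to grip. z axis points outward along the bolt.
- spare: Bystander: a second coupler, the same in every size and standing open as well, but with no tube in it. Fixed to the table; frame as for the first one.
- spare_flap_lip (a point): The lip of the empty coupler's flap (same point as flap_lip).
- spare_bolt_end (a point): The free end of the empty coupler's swing bolt (same point as bolt_end).
- jar: Bystander: a loose clear plastic jar of bottle caps, 72 mm in diameter, 85 mm tall, 0.25 kg, standing between the two couplers. Origin: centre of its underside.
Not all that is in view belongs to the job. What is shaped like the coupler but orange or purple is not meant.

How it is judged:
By the outcome, as a careful person would: the job done as asked, in the order asked, and still so for the second after the job is handed in, with the robot touching nothing.
It also fails if it takes over 48 s, if anything falls off the work surface, if the arm or the gripper's body presses on something with over 40 N, if the wrist force passes 120 N, or if a joint passes its speed limit or range.

## Working session

There is one attempt and no reset: what is moved stays moved. The work goes in short steps, Python scripts to look and compute and a shell command to move; the robot and the scene stay as the last step left them, time stands still between calls to the robot, and variables do not carry over. Pictures are saved under pics/ and viewed, and the job is handed in when it is done.

```bash
mkdir -p pics; ls; cat > h.py <<'E'
import numpy as np,cv2
from bench import robot
def snap(n,name):
    o=robot.get_obs(); s=robot.snapshot(n)
    cv2.imwrite(f'pics/{name}.png',cv2.cvtColor(s['image'],cv2.COLOR_RGB2BGR))
    np.savez(f'pics/{name}.npz',tp=o['tool_pos'],tr=o['ee_rot'],**s)
    return o,s
E
python3 - <<'E'
from h import *
for n in('scene','top','wrist'):
    o,s=snap(n,n+'0')
    print(n,s['mtx'].tolist(),s.get('rvec'),s.get('tvec'),s.get('hand_eye'))
print(o)
E
```

```text
pics
scene [[415.0143001475983, 0.0, 280.55684222945183], [0.0, 415.0143001475983, 211.03899448021707], [0.0, 0.0, 1.0]] [ 0.76478005  2.51586232 -1.19267007] [ 0.37483998 -0.08439601  1.44377076] None
top [[473.2467580789251, 0.0, 281.22173131919953], [0.0, 473.2467580789251, 209.28738861431185], [0.0, 0.0, 1.0]] [ 2.16158135 -2.12136379  0.21618752] [0.03091349 0.50794838 1.00628346] None
wrist [[300.40408363192034, 0.0, 284.6668354242649], [0.0, 300.40408363192034, 213.08352504794172], [0.0, 0.0, 1.0]] None None [[ 3.65058757e-04 -9.68963495e-01 -2.47203584e-01  7.05521564e-02]
 [ 9.99999670e-01  1.74153545e-04  7.94123632e-04 -1.77520642e-03]
 [-7.26425429e-04 -2.47203792e-01  9.68963238e-01 -1.56654834e-01]
 [ 0.00000000e+00  0.00000000e+00  0.00000000e+00  1.00000000e+00]]
{'time': 0.1, 'joint_positions': array([-1.37110221e+00,  8.79017076e-02,  1.37207326e+00,  5.88892476e-06,
        1.68357020e+00, -1.03063873e-01]), 'qvel': array([ 0.00112148, -0.00139937, -0.00484288,  0.00081494,  0.00129666,
       -0.00064206]), 'joint_torque': array([ 2.58564316e-03, -3.41251945e+01, -3.03302622e+01,  7.21781817e-02,
        3.04163026e-02, -9.91373008e-05]), 'tool_pos': array([ 0.16391506, -0.52455487,  0.22642504]), 'ee_rot': array([-3.13965111e+00, -2.06698857e-04,  3.02758448e-01]), 'wrist_force': array([-0.44176839, -0.52448756,  0.45631769]), 'wrist_torque': array([-0.02674784, -0.04920484, -0.01562591]), 'width': 0.0938618461957206}
```

View pics/scene0.png

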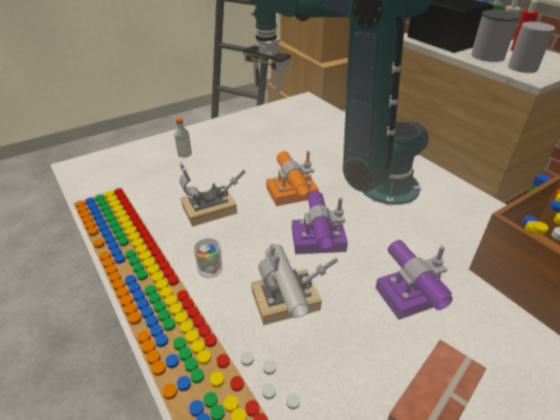

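View pics/top0.png

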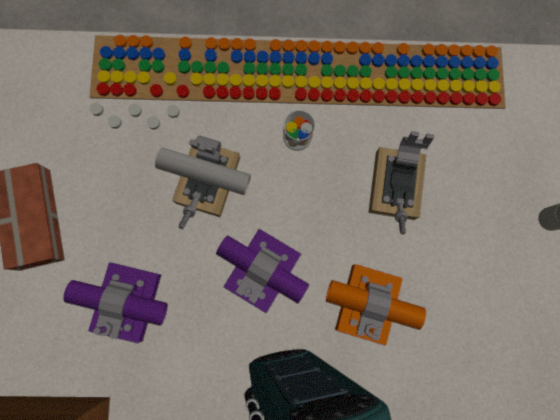

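View pics/wrist0.png

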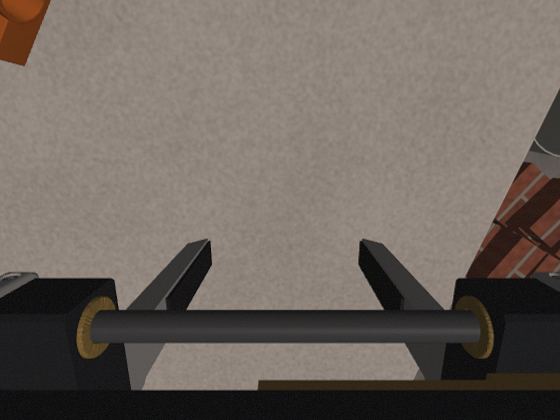

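The scene and top views show the target coupler with the grey tube at top-view pixel (205,175). Its flap is up near (208,143) and its bolt end is near (183,224). The jar is at (298,130) and the spare at (400,180). Next I'll measure with depth.

```bash
cat >> h.py <<'E'
from scipy.spatial.transform import Rotation as Ro
def cloud(name):
    d=np.load(f'pics/{name}.npz'); K=d['mtx']; z=d['depth']
    v,u=np.mgrid[:z.shape[0],:z.shape[1]]
    P=np.stack([(u-K[0,2])/K[0,0]*z,(v-K[1,2])/K[1,1]*z,z],-1)
    if 'rvec' in d: P=(P-d['tvec'])@cv2.Rodrigues(d['rvec'])[0]
    else:
        H=d['hand_eye'];P=P@H[:3,:3].T+H[:3,3]
        P=P@Ro.from_euler('xyz',d['tr']).as_matrix().T+d['tp']
    P[z==0]=np.nan
    return P,d['image']
E
python3 - <<'E'
from h import *
P,I=cloud('top0')
for n in[(205,175),(170,163),(240,180),(208,143),(183,224),(189,212),(298,130),(190,208),(350,120),(100,200),(222,205)]:
    print(n,np.round(P[n[1],n[0]],3))
hsv=cv2.cvtColor(I,cv2.COLOR_RGB2HSV)
Z=P[...,2]
roi=np.zeros(Z.shape,bool);roi[125:235,150:260]=1
# block: top z~.04
w=roi&(abs(Z-.04)<.006)&(hsv[...,1]>60); print('wood',w.sum(),P[w].mean(0),hsv[205,220])
r=cv2.minAreaRect(P[w][:,:2].astype(np.float32)*1000);print(r)
t=roi&(Z>.09)
for lo,hi in[(.095,.115),(.115,.2)]:
    m=roi&(Z>lo)&(Z<hi);q=P[m];print(lo,m.sum(),q.mean(0),q.min(0),q.max(0))
im=cv2.resize(I[110:240,140:270],None,fx=5,fy=5,interpolation=cv2.INTER_CUBIC)
cv2.imwrite('pics/c1.png',cv2.resize(im[...,::-1],(590,590)))
d=np.load('pics/scene0.npz')['image'][235:325,240:350]
cv2.imwrite('pics/c2.png',cv2.resize(d[...,::-1],None,fx=6,fy=6,interpolation=cv2.INTER_CUBIC))
E
```

```text
(205, 175) [0.566 0.204 0.105]
(170, 163) [0.59  0.278 0.108]
(240, 180) [0.555 0.129 0.114]
(208, 143) [0.622 0.194 0.15 ]
(183, 224) [0.46  0.242 0.115]
(189, 212) [0.488 0.235 0.096]
(298, 130) [0.695 0.005 0.036]
(190, 208) [0.497 0.233 0.097]
(350, 120) [ 0.737 -0.123 -0.002]
(100, 200) [ 0.528  0.456 -0.001]
(222, 205) [0.515 0.172 0.041]
wood 987 [0.55644809 0.20616297 0.0407481 ] [ 18 112 116]
((561.228271484375, 163.58517456054688), (218.88121032714844, 156.22267150878906), 69.03843688964844)
0.095 2098 [0.57336216 0.21167548 0.10525947] [0.45026861 0.10936954 0.09502203] [0.63246737 0.31168183 0.11485986]
0.115 385 [0.60946156 0.20011961 0.15912363] [0.45352242 0.17228513 0.1151145 ] [0.64354297 0.25007951 0.19308517]
```

View pics/c1.png

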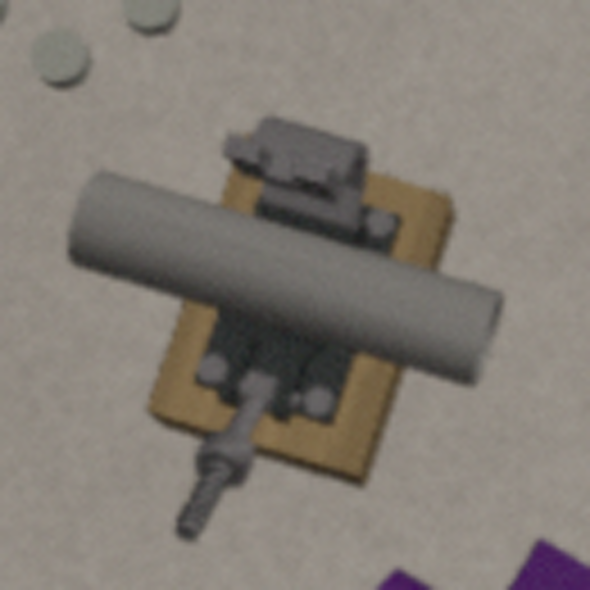

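View pics/c2.png

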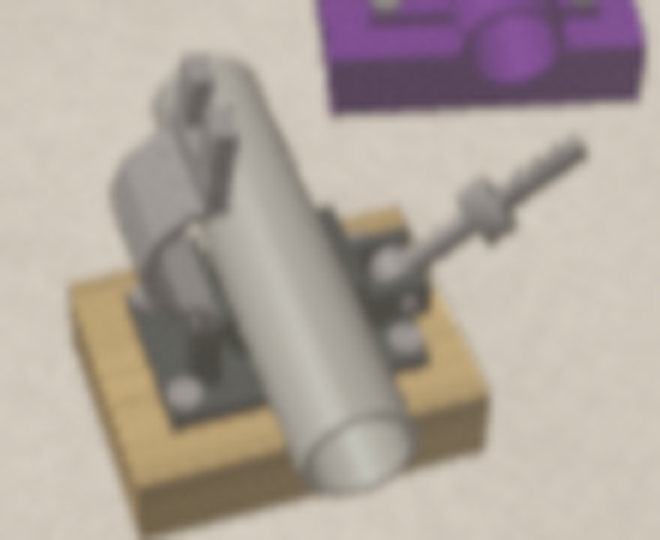

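The crops show the flap near upright at c1 (300,155), its two prongs pointing up, and the bolt leaning out to c1 (187,530). Next I'll fit the pose.

```bash
python3 - <<'E'
from h import *
P,I=cloud('top0');hsv=cv2.cvtColor(I,cv2.COLOR_RGB2HSV);Z=P[...,2]
roi=np.zeros(Z.shape,bool);roi[125:220,150:260]=1
w=(roi&(abs(Z-.04)<.005)&(hsv[...,1]>75)&(hsv[...,0]>12)&(hsv[...,0]<30)).astype(np.uint8)
n,l,st,c=cv2.connectedComponentsWithStats(w)
print(st[1:][st[1:,4]>20])
w=np.isin(l,1+np.where(st[1:,4]>20)[0])
r=cv2.minAreaRect(P[w][:,:2].astype(np.float32)*1000);print(r)
for nm,ROI in(('top0',(slice(140,200),slice(150,255))),('scene0',(slice(235,325),slice(255,320)))):
    P,I=cloud(nm);q=P[ROI].reshape(-1,3);q=q[np.isfinite(q[:,0])]
    c0=np.array([.57,.212])
    a=np.deg2rad(r[2] if r[2]<45 else r[2]-90)
    for it in range(3):
      ey=np.array([-np.sin(a),np.cos(a)]);ex=np.array([np.cos(a),np.sin(a)])
      X=(q[:,:2]-c0)@ex;Y=(q[:,:2]-c0)@ey
      k=(q[:,2]>.085)&(q[:,2]<.112)&(abs(X)<.03)&((abs(Y)>.03))&(abs(Y)<.09)
      qq=q[k]
      from scipy.optimize import least_squares
      def res(p):
        X=(qq[:,:2]-c0)@np.array([np.cos(p[0]),np.sin(p[0])])-p[1]
        return np.hypot(X,qq[:,2]-p[2])-.024
      s=least_squares(res,[a,0,.085],loss='soft_l1',f_scale=.002)
      a=s.x[0];c0=c0+s.x[1]*np.array([np.cos(a),np.sin(a)])
    ey=np.array([-np.sin(a),np.cos(a)]);Y=(q[:,:2]-c0)@ey;X=(q[:,:2]-c0)@[np.cos(a),np.sin(a)]
    m=(abs(X)<.02)&(q[:,2]>.09)&(q[:,2]<.112)
    ym=np.percentile(Y[m],[0.5,99.5])
    print(nm,k.sum(),np.rad2deg(a),c0,s.x[2],ym, 'ctr',c0+ey*ym.mean())
E
```

```text
[[189 147   9  10  59]
 [220 148  19  21 221]
 [173 176  19  29 282]
 [195 188  32  28 376]]
((579.2581787109375, 210.6650390625), (110.31672668457031, 149.404052734375), 73.69474029541016)
top0 1203 -16.03810070663605 [0.57931322 0.20932382] 0.08545203401318875 [-0.09740564  0.10026339] ctr [0.57970798 0.21069707]
scene0 573 -16.169790812659713 [0.57902657 0.20937245] 0.08553449347888674 [-0.09418325  0.10321476] ctr [0.58028414 0.21370957]
```

```bash
cat >> h.py <<'E'
A=np.deg2rad(-16.1);C=np.array([.5795,.2107,0])
R=Ro.from_euler('z',A).as_matrix()
def toC(p): return (p-C)@R
def toW(p): return np.asarray(p)@R.T+C
E
python3 - <<'E'
from h import *
for nm in('top0','scene0'):
    P,I=cloud(nm);Q=toC(P).reshape(-1,3);Q=Q[np.isfinite(Q[:,0])]
    f=Q[(Q[:,0]>.0)&(Q[:,0]<.12)&(abs(Q[:,1])<.03)&(Q[:,2]>.115)&(Q[:,2]<.25)]
    print(nm,'flap',len(f),f.min(0),f.max(0))
    for z in np.arange(.115,.2,.01):
        g=f[abs(f[:,2]-z)<.005]
        if len(g):print('  z%.3f x %.3f..%.3f y %.3f..%.3f n%d'%(z,*np.percentile(g[:,0],[3,97]),*np.percentile(g[:,1],[3,97]),len(g)))
    b=Q[(Q[:,0]<-.06)&(Q[:,0]>-.2)&(abs(Q[:,1])<.02)&(Q[:,2]>.07)&(Q[:,2]<.2)]
    print('bolt',len(b),b.min(0),b.max(0)); th=np.arctan2(-(b[:,0]+.052),b[:,2]-.06);rr=np.hypot(b[:,0]+.052,b[:,2]-.06)
    print(np.median(th[rr>.05]),np.percentile(rr,98),np.median(b[:,1]))
print(toC(np.array([.695,.005,0])),toC(np.array([.529,.1,0])))
E
```

```text
top0 flap 370 [ 0.0219222  -0.02340056  0.11583842] [0.06368416 0.02332647 0.19308517]
  z0.115 x 0.055..0.057 y -0.020..-0.019 n3
  z0.125 x 0.057..0.063 y -0.023..0.014 n9
  z0.135 x 0.055..0.061 y -0.023..0.019 n16
  z0.145 x 0.027..0.057 y -0.023..0.022 n121
  z0.155 x 0.026..0.046 y -0.023..0.017 n59
  z0.165 x 0.025..0.035 y -0.023..0.016 n43
  z0.175 x 0.024..0.034 y -0.023..0.018 n22
  z0.185 x 0.023..0.033 y -0.023..0.021 n65
  z0.195 x 0.023..0.031 y -0.021..0.019 n32
bolt 256 [-0.13367565 -0.01569415  0.07061161] [-0.06031878  0.01344986  0.12178082]
0.9141586121509163 0.09557354344123647 -0.0014892095619468992
scene0 flap 454 [ 0.02269246 -0.0234551   0.11572429] [0.063277   0.02639028 0.19165138]
  z0.115 x 0.058..0.062 y -0.017..0.025 n6
  z0.125 x 0.057..0.063 y -0.017..0.025 n34
  z0.135 x 0.053..0.061 y -0.021..0.024 n46
  z0.145 x 0.034..0.057 y -0.020..0.024 n112
  z0.155 x 0.029..0.046 y -0.021..0.025 n87
  z0.165 x 0.026..0.036 y -0.018..0.025 n43
  z0.175 x 0.026..0.035 y -0.019..0.025 n44
  z0.185 x 0.023..0.034 y -0.021..0.025 n66
  z0.195 x 0.024..0.032 y -0.015..0.022 n16
bolt 206 [-0.1307149  -0.01390276  0.07030507] [-0.06016822  0.01717376  0.11708751]
0.9279127274620951 0.09365986134958608 0.004904208006443588
[ 0.16801362 -0.16560243  0.        ] [-0.01782062 -0.12036264  0.        ]
```

```bash
python3 -m inch '[{"linear":[0,0,0.7],"twist":0.1,"gripper":0},{"linear":[0.4,0.6,0.7],"twist":0.2,"gripper":0},{"linear":[0.6,0.9,0.7],"twist":0.3,"gripper":0},{"linear":[0.6,0.9,0.7],"twist":0.3,"gripper":0}]'
for i in 1 2; do :; done
python3 -m inch '[{"linear":[0.2,0.3,0],"twist":0.1,"gripper":0},{"linear":[0.4,0.6,0],"twist":0.2,"gripper":0},{"linear":[0.6,0.9,0],"twist":0.3,"gripper":0}]'
python3 -m inch '[{"linear":[0.2,0.3,0],"twist":0.1,"gripper":0},{"linear":[0.4,0.6,0],"twist":0.2,"gripper":0},{"linear":[0.6,0.9,0],"twist":0.3,"gripper":0}]'
```

```text
time: 0.48
tool_pos: [0.225, -0.4334, 0.299]
ee_rot: [3.14, -0.001, 0.62]
wrist_force: [0.7, -0.5, -0.8]
width: 0.0708
time: 0.73
tool_pos: [0.2845, -0.3435, 0.2974]
ee_rot: [3.141, -0.0, 0.936]
wrist_force: [0.4, -0.6, -0.2]
width: 0.0507
time: 0.98
tool_pos: [0.3444, -0.2533, 0.2973]
ee_rot: [3.142, -0.0, 1.25]
wrist_force: [1.0, 0.3, -0.3]
width: 0.0306
```

```bash
python3 -m inch '[{"linear":[0.2,0.3,0],"twist":0.1,"gripper":0},{"linear":[0.4,0.6,0],"twist":0.2,"gripper":0},{"linear":[0.6,0.9,0],"twist":0.3,"gripper":0}]'
python3 -m inch '[{"linear":[0.2,0.3,0],"twist":0.1,"gripper":0},{"linear":[0.4,0.6,0],"twist":0.2,"gripper":0},{"linear":[0.6,0.9,0],"twist":0.3,"gripper":0}]'
python3 -m inch '[{"linear":[0.2,0.3,0],"twist":0.1,"gripper":0},{"linear":[0.4,0.6,0],"twist":0.2,"gripper":0},{"linear":[0.6,0.9,0],"twist":0.3,"gripper":0}]'
python3 -m inch '[{"linear":[0.2,0.3,0],"twist":0.1,"gripper":0},{"linear":[0.4,0.6,0],"twist":0.2,"gripper":0},{"linear":[0.6,0.9,0],"twist":0.31,"gripper":0}]'
python3 -c "
from bench import robot;o=robot.get_obs();print(o['joint_positions'],o['tool_pos'],o['ee_rot'])"
```

```text
time: 1.23
tool_pos: [0.4045, -0.1633, 0.2974]
ee_rot: [3.141, 0.0, 1.565]
wrist_force: [0.9, -0.2, 0.0]
width: 0.0109
time: 1.48
tool_pos: [0.4645, -0.0732, 0.2973]
ee_rot: [-3.142, 0.0, 1.879]
wrist_force: [-0.3, -0.8, 0.6]
width: 0.0006
time: 1.73
tool_pos: [0.5245, 0.0168, 0.2972]
ee_rot: [-3.141, -0.0, 2.193]
wrist_force: [0.5, -1.1, 0.5]
width: 0.0004
time: 1.98
tool_pos: [0.5845, 0.1068, 0.297]
ee_rot: [-3.141, -0.0, 2.518]
wrist_force: [0.1, -0.3, 0.4]
width: 0.0006
[ 8.53249819e-02  1.85668909e-01  1.12397399e+00 -2.66143181e-05
  1.83261056e+00 -8.62004165e-01] [0.58454869 0.10679618 0.29700844] [-3.14114300e+00 -4.84915371e-04  2.51811848e+00]
```

```bash
python3 -m inch '[{"linear":[0.2,0.3,0],"twist":0.1,"gripper":0},{"linear":[0.4,0.6,0],"twist":0.2,"gripper":0},{"linear":[0.52,0.87,0],"twist":0.327,"gripper":0},{"linear":[0.52,0.87,0],"twist":0.327,"gripper":0}]'
python3 - <<'E'
from h import *
o,s=snap('wrist','w1');print(o['tool_pos'],o['ee_rot'],toC(o['tool_pos']))
snap('scene','s1')
P,I=cloud('w1');Q=toC(P).reshape(-1,3);Q=Q[np.isfinite(Q[:,0])]
f=Q[(abs(Q[:,0]-.03)<.03)&(abs(Q[:,1])<.035)&(Q[:,2]>.15)&(Q[:,2]<.2)];print(len(f),np.percentile(f,[1,99],axis=0) if len(f) else '')
E
```

```text
time: 2.32
tool_pos: [0.6369, 0.197, 0.2941]
ee_rot: [3.141, -0.004, 2.864]
wrist_force: [-0.6, -0.1, -1.3]
width: 0.0004
[0.63693809 0.19699286 0.29413229] [ 3.1410986  -0.00395836  2.86408102] [0.05898651 0.00275889 0.29413229]
748 [[ 0.02153232 -0.02092821  0.15003615]
 [ 0.04288514  0.02404723  0.18973698]]
```

View pics/w1.png

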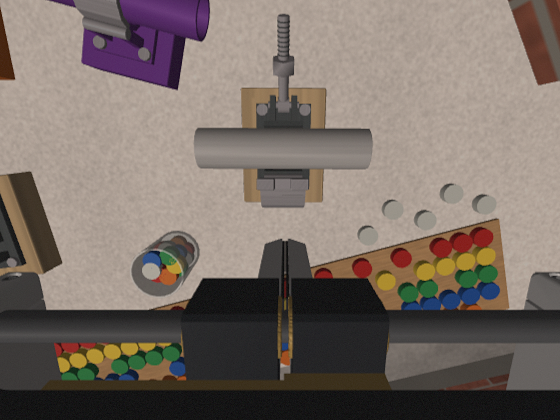

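View pics/s1.png

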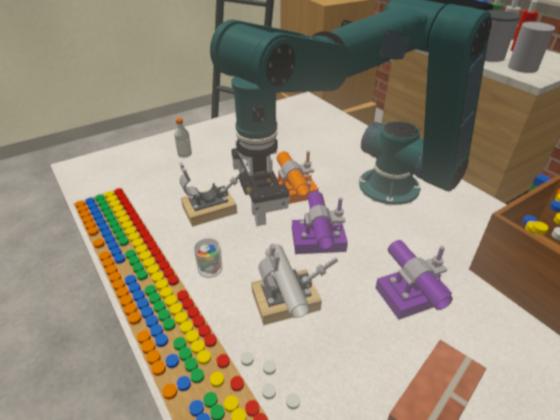

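Wrist view: the flap lip at (283,192) and the bolt at (283,60) are both in line with the closed fingers at (285,250). The scene view shows nothing disturbed. I'll descend behind the lip.

```bash
python3 -m inch '[{"linear":[0,-0.02,-0.35],"twist":0,"gripper":0},{"linear":[0,-0.02,-0.7],"twist":0,"gripper":0},{"linear":[0,-0.02,-0.95],"twist":0,"gripper":0},{"linear":[0,-0.02,-0.98],"twist":0,"gripper":0},{"linear":[0,-0.02,-0.98],"twist":0,"gripper":0}]'
python3 - <<'E'
from h import *
o,s=snap('scene','s2')
p=o['tool_pos'];print(toC(p),o['wrist_force'])
d=s['image'][200:320,220:350];cv2.imwrite('pics/s2c.png',cv2.resize(d[...,::-1],None,fx=5,fy=5,interpolation=cv2.INTER_CUBIC))
# corner path: contact r=88 ; finger centre = corner+8mm in x
c0=toC(p)
for th in[1.45,1.3,1.15,1.0,.85,.7,.55,.4,.25,.1,0]:
    x=.036-.088*np.cos(th)+.010*np.sin(th)+.008; z=.085+.088*np.sin(th)+.010*np.cos(th)+.022
    w=toW([x,c0[1],z]); print(th,np.round([x,z],4),'shift',np.round((w-p)/.1,2))
E
```

```text
time: 2.83
tool_pos: [0.6346, 0.1884, 0.1977]
ee_rot: [-3.139, -0.004, 2.852]
wrist_force: [-0.4, 0.2, -0.2]
width: 0.0004
[ 0.05911709 -0.00614725  0.19768496] [-0.43596395  0.21548507 -0.19877638]
1.45 [0.0433 0.1956] shift [-0.15  0.04 -0.02]
1.3 [0.0301 0.1945] shift [-0.28  0.08 -0.03]
1.15 [0.0172 0.1914] shift [-0.4   0.12 -0.06]
1.0 [0.0049 0.1865] shift [-0.52  0.15 -0.11]
0.85 [-0.0066  0.1797] shift [-0.63  0.18 -0.18]
0.7 [-0.0169  0.1713] shift [-0.73  0.21 -0.26]
0.55 [-0.0258  0.1615] shift [-0.82  0.24 -0.36]
0.4 [-0.0332  0.1505] shift [-0.89  0.26 -0.47]
0.25 [-0.0388  0.1385] shift [-0.94  0.27 -0.59]
0.1 [-0.0426  0.1257] shift [-0.98  0.28 -0.72]
0 [-0.044  0.117] shift [-0.99  0.29 -0.81]
```

View pics/s2c.png

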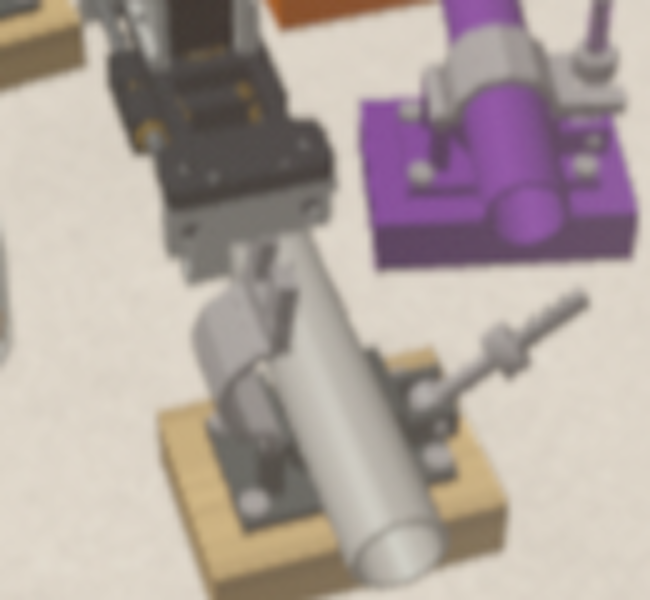

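```bash
python3 -m inch '[{"linear":[-0.08,0.07,0],"twist":0.008,"gripper":0},{"linear":[-0.15,0.09,-0.02],"twist":0.008,"gripper":0},{"linear":[-0.22,0.11,-0.03],"twist":0.008,"gripper":0},{"linear":[-0.28,0.13,-0.03],"twist":0.008,"gripper":0},{"linear":[-0.34,0.15,-0.05],"twist":0.008,"gripper":0},{"linear":[-0.4,0.17,-0.07],"twist":0.008,"gripper":0},{"linear":[-0.46,0.18,-0.09],"twist":0.008,"gripper":0},{"linear":[-0.52,0.2,-0.11],"twist":0.008,"gripper":0},{"linear":[-0.52,0.2,-0.11],"twist":0.008,"gripper":0}]'
python3 - <<'E'
from h import *
o,s=snap('scene','s3')
p=o['tool_pos'];print(toC(p),o['wrist_force'])
d=s['image'][200:320,220:350];cv2.imwrite('pics/s3c.png',cv2.resize(d[...,::-1],None,fx=5,fy=5,interpolation=cv2.INTER_CUBIC))
E
```

```text
time: 3.63
tool_pos: [0.5823, 0.2105, 0.1876]
ee_rot: [-3.141, -0.002, 2.864]
wrist_force: [-0.5, -0.2, -0.2]
width: 0.0004
[0.00276003 0.00060254 0.18764531] [-0.46082784 -0.22082892 -0.18788476]
```

View pics/s3c.png

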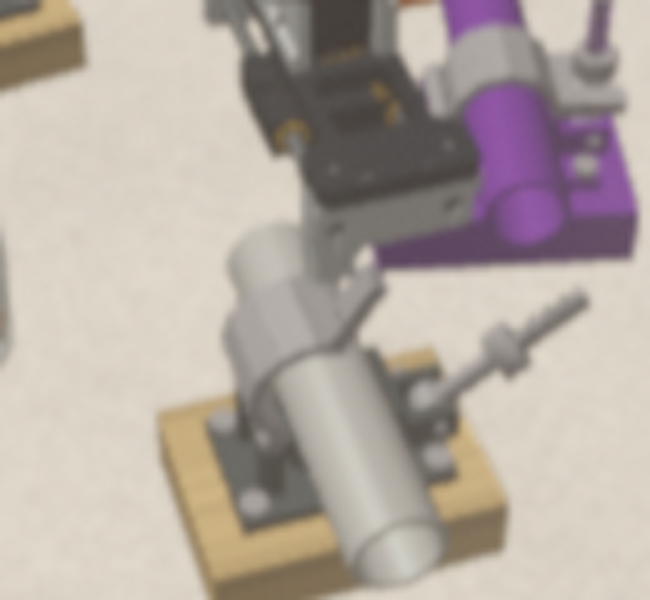

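The flap is leaning over at about 0.9 rad and the bolt is untouched. I'll continue.

```bash
python3 -m inch '[{"linear":[-0.09,0.03,-0.08],"twist":0,"gripper":0},{"linear":[-0.19,0.055,-0.16],"twist":0,"gripper":0},{"linear":[-0.275,0.08,-0.26],"twist":0,"gripper":0},{"linear":[-0.345,0.1,-0.37],"twist":0,"gripper":0},{"linear":[-0.4,0.115,-0.49],"twist":0,"gripper":0},{"linear":[-0.435,0.125,-0.6],"twist":0,"gripper":0},{"linear":[-0.45,0.13,-0.68],"twist":0,"gripper":0},{"linear":[-0.45,0.13,-0.71],"twist":0,"gripper":0},{"linear":[-0.45,0.13,-0.72],"twist":0,"gripper":0}]'
python3 - <<'E'
from h import *
o,s=snap('scene','s4')
p=o['tool_pos'];print(toC(p),o['wrist_force'])
d=s['image'][200:320,220:350];cv2.imwrite('pics/s4c.png',cv2.resize(d[...,::-1],None,fx=5,fy=5,interpolation=cv2.INTER_CUBIC))
E
```

```text
time: 4.43
tool_pos: [0.5377, 0.2232, 0.1171]
ee_rot: [-3.141, -0.003, 2.863]
wrist_force: [-6.2, 0.3, 10.6]
width: 0.0004
[-0.04361217  0.00041791  0.11709814] [-6.22447098  0.31456146 10.57681389]
```

View pics/s4c.png

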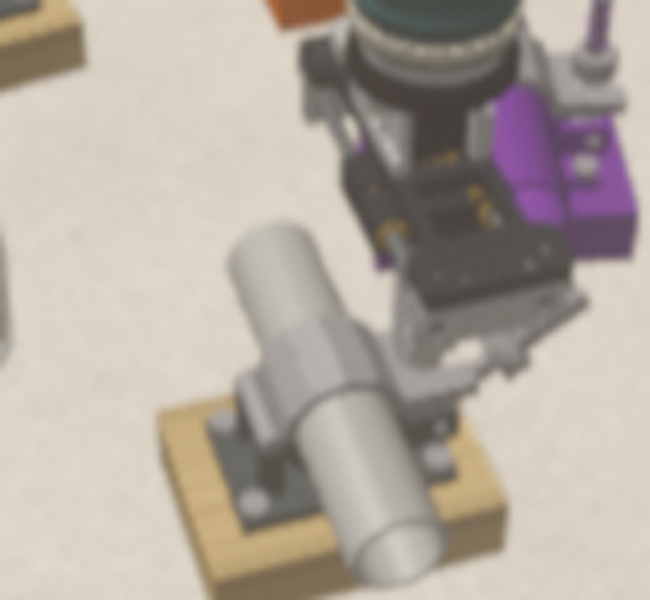

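```bash
python3 -m inch '[{"linear":[0,0,-0.02],"twist":0,"gripper":0},{"linear":[0,0,-0.02],"twist":0,"gripper":0},{"linear":[0,0,-0.02],"twist":0,"gripper":0}]'
python3 -m inch '[{"linear":[0,0,0.3],"twist":0,"gripper":0},{"linear":[0,0,0.65],"twist":0,"gripper":0},{"linear":[-0.3,0.085,0.75],"twist":0,"gripper":0},{"linear":[-0.65,0.19,0.75],"twist":0,"gripper":0},{"linear":[-0.97,0.28,0.75],"twist":0,"gripper":0},{"linear":[-0.97,0.28,0.75],"twist":0,"gripper":0}]'
python3 - <<'E'
from h import *
o,s=snap('scene','s5');o,s2=snap('top','t5')
print(toC(o['tool_pos']),o['wrist_force'])
d=s['image'][200:320,220:350];cv2.imwrite('pics/s5c.png',cv2.resize(d[...,::-1],None,fx=5,fy=5,interpolation=cv2.INTER_CUBIC))
for n in('s5','t5'):
    P,I=cloud(n);Q=toC(P).reshape(-1,3)
    g=Q[(abs(Q[:,0])<.008)&(abs(Q[:,1])<.018)&(Q[:,2]>.05)&(Q[:,2]<.14)];print(n,'crown',len(g),np.median(g,0))
    g=Q[(Q[:,0]<-.035)&(Q[:,0]>-.07)&(abs(abs(Q[:,1])-.015)<.006)&(Q[:,2]>.085)&(Q[:,2]<.14)];
    if len(g):print('lip',len(g),np.median(g,0)); print('fit', np.polyfit(g[:,0],g[:,2],1),g[:,0].min())
E
```

```text
time: 4.73
tool_pos: [0.538, 0.2231, 0.117]
ee_rot: [-3.141, -0.002, 2.863]
wrist_force: [-8.2, 0.1, 12.6]
width: 0.0008
time: 5.23
tool_pos: [0.438, 0.2521, 0.1895]
ee_rot: [3.142, -0.002, 2.866]
wrist_force: [-0.2, -0.2, -0.1]
width: 0.0005
[-0.14496918  0.0005628   0.18952092] [-0.44265667 -0.49515237 -0.10160815]
s5 crown 77 [0.0007     0.00078418 0.11623158]
lip 101 [-0.05071064 -0.00910764  0.0956603 ]
fit [0.02370823 0.09673457] -0.06799296026591205
t5 crown 128 [-0.00032331 -0.00055575  0.11643555]
lip 178 [-0.05265416  0.00924253  0.09565129]
fit [0.02729819 0.09699383] -0.0678731209647433
```

View pics/s5c.png

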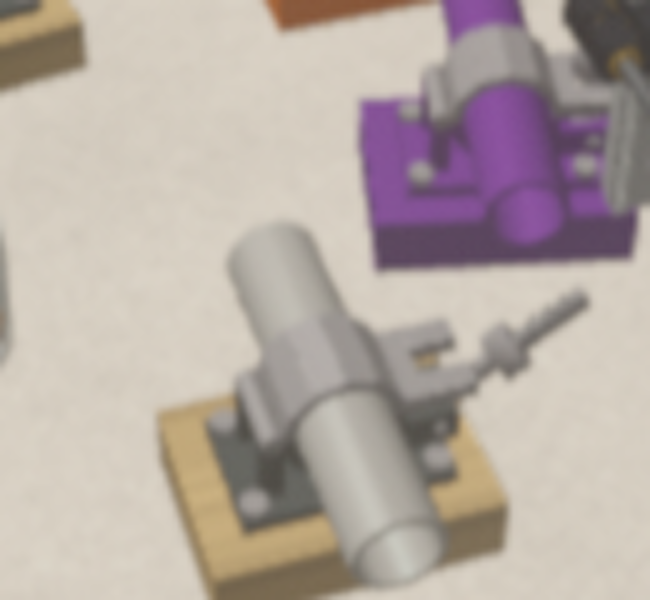

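The flap is shut: crown at 116 mm, lip level at about 95.6 mm, lip end at x -68. Now I'll go down outside the bolt and push it.

```bash
python3 -m inch '[{"linear":[-0.145,0.04,0],"twist":0,"gripper":0},{"linear":[-0.145,0.04,-0.2],"twist":0,"gripper":0},{"linear":[-0.145,0.04,-0.45],"twist":0,"gripper":0},{"linear":[-0.145,0.04,-0.68],"twist":0,"gripper":0},{"linear":[-0.145,0.04,-0.68],"twist":0,"gripper":0}]'
python3 - <<'E'
from h import *
o,s=snap('scene','s6')
print(toC(o['tool_pos']),o['wrist_force'])
d=s['image'][200:320,240:370];cv2.imwrite('pics/s6c.png',cv2.resize(d[...,::-1],None,fx=5,fy=5,interpolation=cv2.INTER_CUBIC))
E
```

```text
time: 5.75
tool_pos: [0.4248, 0.2533, 0.116]
ee_rot: [-3.135, -0.008, 2.862]
wrist_force: [-0.2, -0.4, -0.8]
width: 0.0005
[-0.16042616 -0.00193128  0.11599   ] [-0.24836038 -0.44287277 -0.76313677]
```

View pics/s6c.png

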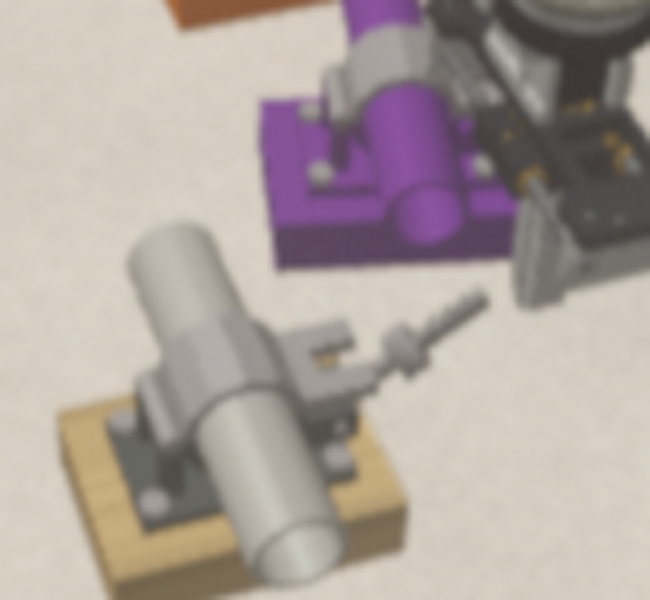

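The finger is outside the bolt end (crop 485,298) and clear of the purple coupler. Now I'll push inwards while rising.

```bash
python3 -m inch '[{"linear":[0.1,-0.03,0.03],"twist":0,"gripper":0},{"linear":[0.2,-0.06,0.06],"twist":0,"gripper":0},{"linear":[0.3,-0.09,0.11],"twist":0,"gripper":0},{"linear":[0.4,-0.12,0.17],"twist":0,"gripper":0},{"linear":[0.5,-0.145,0.23],"twist":0,"gripper":0},{"linear":[0.6,-0.175,0.3],"twist":0,"gripper":0},{"linear":[0.7,-0.205,0.32],"twist":0,"gripper":0},{"linear":[0.78,-0.225,0.32],"twist":0,"gripper":0},{"linear":[0.78,-0.225,0.32],"twist":0,"gripper":0}]'
python3 - <<'E'
from h import *
o,s=snap('scene','s7')
print(toC(o['tool_pos']),o['wrist_force'])
d=s['image'][200:320,240:370];cv2.imwrite('pics/s7c.png',cv2.resize(d[...,::-1],None,fx=5,fy=5,interpolation=cv2.INTER_CUBIC))
E
```

```text
time: 6.55
tool_pos: [0.5082, 0.2318, 0.1545]
ee_rot: [3.14, 0.003, 2.861]
wrist_force: [0.4, 0.3, -0.2]
width: 0.0001
[-0.07433223  0.00053628  0.15454971] [ 0.4146801   0.31782978 -0.2306975 ]
```

View pics/s7c.png

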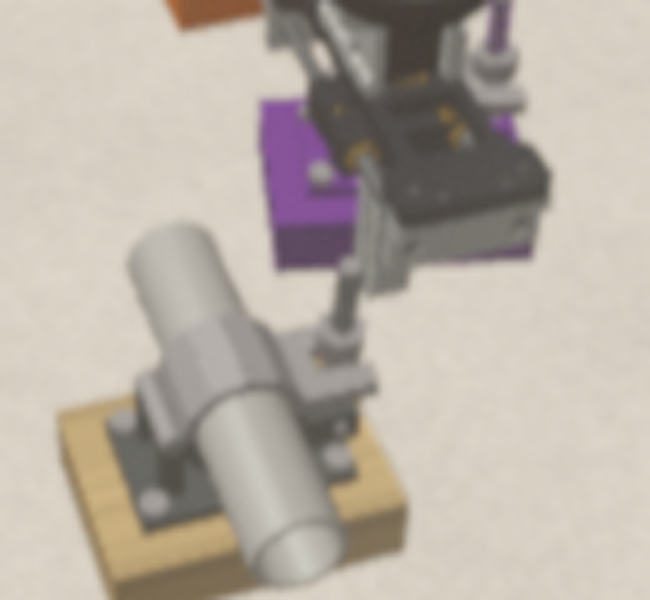

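The bolt is in the slot and nearly upright. I'll push the last ~9 mm plus a little, watching the force.

```bash
python3 -m inch '[{"linear":[0.03,-0.009,0],"twist":0,"gripper":0},{"linear":[0.06,-0.018,0],"twist":0,"gripper":0},{"linear":[0.08,-0.023,0],"twist":0,"gripper":0},{"linear":[0.09,-0.026,0],"twist":0,"gripper":0},{"linear":[0.09,-0.026,0],"twist":0,"gripper":0}]'
python3 -c "
from h import *
print(toC(robot.get_obs()['tool_pos']))"
```

```text
time: 7.02
tool_pos: [0.5144, 0.2299, 0.1533]
ee_rot: [-3.141, -0.0, 2.863]
wrist_force: [-0.2, 0.4, 0.1]
width: 0.0006
[-0.06782998  0.00036125  0.15326405]
```

```bash
python3 -m inch '[{"linear":[0.015,-0.004,0],"twist":0,"gripper":0},{"linear":[0.03,-0.009,0],"twist":0,"gripper":0},{"linear":[0.03,-0.009,0],"twist":0,"gripper":0}]'
python3 -m inch '[{"linear":[0.015,-0.004,0],"twist":0,"gripper":0},{"linear":[0.015,-0.004,0],"twist":0,"gripper":0},{"linear":[0.015,-0.004,0],"twist":0,"gripper":0}]'
```

```text
time: 7.27
tool_pos: [0.5157, 0.2295, 0.1533]
ee_rot: [-3.141, -0.005, 2.864]
wrist_force: [-5.7, 0.6, 2.5]
width: 0.0005
time: 7.52
tool_pos: [0.5159, 0.2295, 0.1533]
ee_rot: [-3.141, -0.007, 2.864]
wrist_force: [-8.5, 1.2, 4.5]
width: 0.0005
```

The finger stopped at x ≈ -0.066, as predicted, with 8.5 N, so the bolt is at its stop. I'll retreat and check.

```bash
python3 -m inch '[{"linear":[-0.15,0.045,0],"twist":0,"gripper":0},{"linear":[-0.5,0.145,0],"twist":0,"gripper":0},{"linear":[-0.9,0.26,0.1],"twist":0,"gripper":0},{"linear":[-0.9,0.26,0.5],"twist":0,"gripper":0},{"linear":[-0.9,0.26,0.9],"twist":0,"gripper":0},{"linear":[-0.9,0.26,0.9],"twist":0,"gripper":0}]'
python3 - <<'E'
from h import *
o,s=snap('scene','s8');o,s2=snap('top','t8')
print(toC(o['tool_pos']),o['wrist_force'])
d=s['image'][200:320,220:350];cv2.imwrite('pics/s8c.png',cv2.resize(d[...,::-1],None,fx=5,fy=5,interpolation=cv2.INTER_CUBIC))
for n in('s8','t8'):
    P,I=cloud(n);Q=toC(P).reshape(-1,3)
    g=Q[(abs(Q[:,0])<.008)&(abs(Q[:,1])<.018)&(Q[:,2]>.05)&(Q[:,2]<.14)];print(n,'crown',len(g),np.median(g,0))
    b=Q[(abs(Q[:,0]+.052)<.02)&(abs(Q[:,1])<.015)&(Q[:,2]>.118)&(Q[:,2]<.17)]
    for lo,hi in((.118,.13),(.13,.142),(.142,.16)):
        k=b[(b[:,2]>lo)&(b[:,2]<hi)]
        if len(k):print(lo,len(k),np.median(k,0),k.min(0)[0],k.max(0))
P0,_=cloud('top0');P1,_=cloud('t8')
for P in(P0,P1):
    q=P[105:150,280:320].reshape(-1,3);q=q[q[:,2]>.03];print('jar',q.mean(0))
I0=np.load('pics/top0.npz')['image'].astype(int);I1=s2['image'].astype(int)
D=abs(I0-I1).max(-1)[100:240,270:440]>50;print('diff near jar/spare',D.sum())
E
```

```text
time: 8.02
tool_pos: [0.4309, 0.2559, 0.2514]
ee_rot: [3.133, 0.011, 2.864]
wrist_force: [0.1, 0.7, 1.4]
width: 0.0003
[-0.15517886  0.00195679  0.24897165] [1.14580402 0.34193466 0.01467381]
s8 crown 75 [ 0.00079436 -0.00037602  0.11660227]
0.118 22 [-0.04878623  0.00476613  0.12423525] -0.058188161708971814 [-0.04579557  0.0081324   0.12948701]
0.13 21 [-0.05052306  0.00529103  0.13598243] -0.05675176067445887 [-0.04526132  0.00883974  0.14187211]
0.142 33 [-0.05025857  0.00448881  0.15411036] -0.0574640646219275 [-0.04603089  0.00945888  0.15681447]
t8 crown 126 [-0.00063582  0.00028624  0.11652406]
0.118 12 [-0.05653726 -0.00419935  0.12376841] -0.05829216839991793 [-0.04937534  0.00042175  0.12986222]
0.13 7 [-0.05480866 -0.00484024  0.1375659 ] -0.05775650723868732 [-0.04765158  0.00116955  0.14104589]
0.142 40 [-0.05287609 -0.00151554  0.15526122] -0.058305659627242455 [-0.04650619  0.00489219  0.15906692]
jar [0.68913414 0.00497023 0.06555099]
jar [0.68930689 0.00500019 0.06564986]
diff near jar/spare 0
```

View pics/s8c.png

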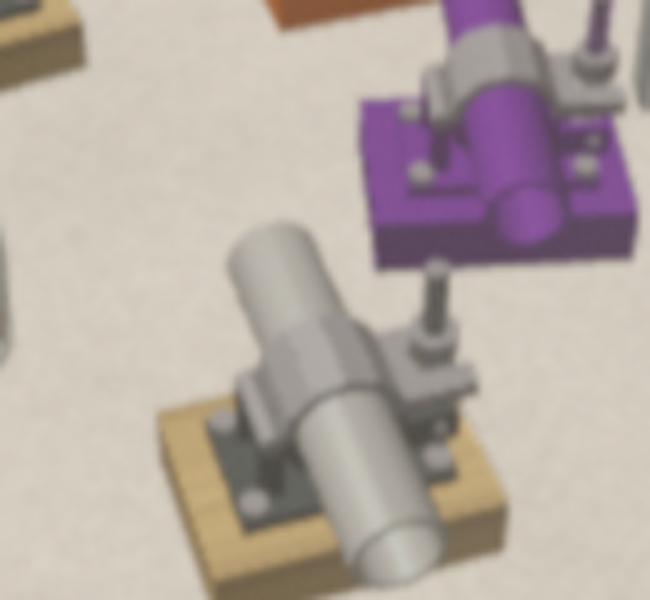

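View pics/t8.png

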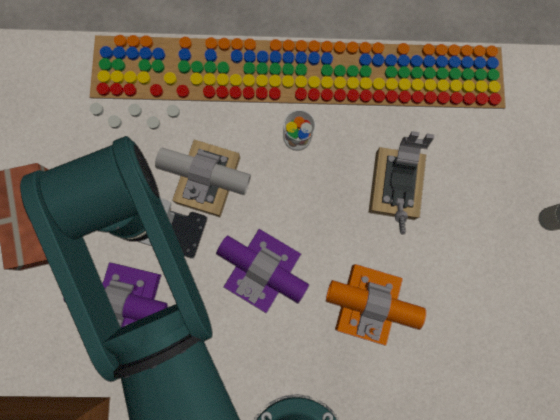

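The flap is shut, the bolt stands upright in the slot, and the jar and spare are unchanged. I'll let the arm settle and hand in.

```bash
python3 -m inch '[{"linear":[0,0,0.2],"twist":0,"gripper":0},{"linear":[0,0,0.2],"twist":0,"gripper":0},{"linear":[0,0,0.2],"twist":0,"gripper":0},{"linear":[0,0,0.2],"twist":0,"gripper":0}]'
python3 -c "
from bench import robot
print(robot.close_job())"
```

```text
time: 8.45
tool_pos: [0.429, 0.2544, 0.2621]
ee_rot: [-3.14, -0.001, 2.863]
wrist_force: [-0.0, -0.3, -0.3]
width: 0.0005
the job is handed in; nothing more can be done
None
```

The job is done and handed in at about 8.5 s: with the fingers closed, I pushed the tube coupler's flap down to its stop, then pushed its bolt upright into the slot. The arm was backed clear before hand-in.

- **Flap:** in both camera views the crown was at about 116.5 mm (116 expected). Before the bolt went in, the lip was level within noise, at about 95.6 mm (95 expected).
- **Bolt:** it stands between the prongs with its end at about x -52, z 155 mm of the coupler. It met its stop where calculated, at about 9 N.
- **Forces:** the highest wrist force I saw was about 15 N, while pressing the flap shut.
- **Bystanders:** the jar moved less than 0.2 mm between the before and after pictures, and nothing changed around the spare coupler.

None of the checks failed or disagreed beyond camera accuracy.

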